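Lay the straightedge on the panel edge and hold the aiming light on

TASK

Set up the aiming-light check on this marking station: lay the straightedge flat on the hole plate, flush against the near long edge of the black panel and within that edge's length, and let go of it. Then press the yellow enabling lever down to its middle position, half way, with the fingertips, and finish while still holding it there so that the aiming light stays on; releasing it or bottoming it switches the light off, so never press it through to its stop. Leave the panel against its dowel pins and the other things where they are.

Things in the scene. Friction and masses are not known exactly. Their poses are not given: they have to be found in the camera images.
- straightedge: Loose steel straightedge, 0.1-0.25 kg: blade 160 long (own y) x 36 wide (own x) x 5 thick, both long edges usable; dark blue grip rail along its middle, 12 wide, 100 long, from 5 to 30 above the underside, pinched from above across its width. Origin: centre of underside, z up. Starts on the table left or right of the hole plate, roughly fore and aft; the enabling unit is on the other side.
- panel: Black aluminium front panel, loose, about 0.3 kg, 88 (own x) x 200 (own y) x 6 thick, flat on the hole plate, its far long edge and left short edge against dowel pins that back it up when pushed away from the robot (own +x). Origin: centre of the underside.
- panel_edge (a point): Middle of the panel's near long edge (towards the robot), at its lower corner on the plate's top. Axes as the panel's: the edge runs along y, x points into the panel. With the straightedge flush, its centre lies 18 from this edge on the -x side.
- hole_plate: Fixed aluminium plate with a grid of holes, 240 (x) x 280 (y), top 12 above the table; origin: centre of underside; yaw as the panel's. About 110 of bare plate lies in front of the panel's near edge. Three steel dowel pins, 8 in diameter, stand 12 above it: two behind the panel's far edge (own x 84, y -70 and 70), one at its left end (x 35, y 105).
- enable_unit: Fixed grey housing of the three-position enabling lever: flange 176 (x) x 74 (y), body 42 high; the lever's hinge lies between two cheeks (to 71 high) at own x 55, 58 above the table. Origin: centre of the underside. The lever runs from the hinge towards own -x (roughly towards the robot), sloping up.
- enable_lever (a joint): Spring lever of the enabling unit: yellow, ribbed, 36 wide, free end 104 from the hinge. Radians: 0 = released (sloping 0.22 up to its free end), grows as pressed down, 0.10 = middle position (half way), 0.20 = bottom stop. At lever_press it takes about 3 N to start, 7 N half way, 11 N at the stop; springs back if let go.
- lever_press (a point): Point on the lever's upper face, on its centre line, 80 from the hinge axis, amid the dark thumb ribs: press straight down here. Moves with the lever: about 80 above the table when released, 8 lower at the middle position, 16 lower at the stop.
- set_block: Bystander, loose: steel setting block, 24 x 24 x 30 high, standing on the hole plate's near left corner; origin at the underside. Leave where it is.
- caliper: Bystander, loose: digital caliper lying flat, 230 long, 15 high; origin at the underside. Leave where it is.
- laser_goggles: Bystander, loose: green laser safety goggles, 145 wide, 45 high; origin at the underside. Leave where it is.
- mouse: Bystander, loose: black computer mouse on its mat, 100 x 56 x 34; origin at the underside. Leave where it is.
- hex_driver: Bystander, loose: red-handled driver lying across behind the hole plate, 170 long, 26 high; origin at the underside. Leave where it is.
- spray_can: Bystander, loose: bare aluminium can, 52 in diameter, 150 high; origin at the underside. Leave where it is.

How it is judged (in metres and radians):
On the way, in this order (a step that is already met when the one before it is completed fails the run):
1. the straightedge lies flat on the plate, flush along the panel's near long edge, and is let go of (x of straightedge in the frame of panel_edge between -0.0205 and -0.0155 m and y of straightedge in the frame of panel_edge between -0.03 and 0.03 m and angle between the y axis of straightedge and the y axis of panel, either way round below 0.025 rad and angle between straightedge's own z axis and vertical below 0.05 rad and height (world z) of straightedge between 0.009 and 0.016 m and linear speed of straightedge below 0.02 m/s and contact force between the fingers and straightedge below 0.1 N and distance of panel from where it was at the start of the episode below 0.004 m), for 0.3 s.
2. the lever is held at its middle position by the fingers, the straightedge still flush (all of step 1 and value of joint enable_lever between 0.06 and 0.14 rad and contact force between the fingers and enable_lever above 3 N), for 0.3 s.
At the end, for the whole second after the job is handed in: Last second: fingers press the lever with over 3 N, at 0.06 to 0.14 rad; straightedge flat on the plate, untouched, at rest, edge within 2.5 mm and 0.025 rad of the panel's near edge, centre within 30 mm of its middle; panel within 4 mm, bystanders within 20 mm of their starts (all of step 2 and distance of each of set_block, caliper, laser_goggles, mouse, hex_driver, spray_can from where it was at the start of the episode below 0.02 m); the arm keeps its last pose, push and grip.
It fails at once if the lever is pressed through to its bottom stop (beyond 0.185 rad) (value of joint enable_lever above 0.185 rad).
It fails at once if the panel is pushed out of its place on the pins (over 8 mm) (distance of panel from where it was at the start of the episode above 0.008 m).
It fails at once if another loose thing is disturbed (moved over 20 mm) (distance of any of set_block, caliper, laser_goggles, mouse, hex_driver, spray_can from where it was at the start of the episode above 0.02 m).
It also fails if it takes over 51 s, if anything falls off the work surface, if the arm or the gripper's body presses on something with over 40 N, if the wrist force passes 120 N, or if a joint passes its speed limit or range.

ROBOT

A 6-joint arm with a two-finger parallel gripper is mounted at the origin on the work surface. World frame = base frame: x ahead of the robot, y to its left, z up, the work surface at z = 0. Lengths are in mm, angles in rad, forces in N, time in s.
With the tool pointing down it reaches from about 275 to 1000 mm from the base axis. Payload 8.4 kg.
Tool frame: the origin (TCP) lies midway between the tips of the shut fingers; the grasp point (between the pads) lies 19 mm behind it; z points along the fingers, y is the direction in which the jaws open and shut (so a half turn about z gives the same grasp; the last joint's range is limited). The gripper opens to 85 mm and grips with 20 to 120 N. Pads are 22 mm wide; open, the fingers measure 114 mm over their backs; the gripper's body (76 mm by 85 mm) begins 54 mm behind the grasp point. The pads swing forward as they close: fully open they stand 13 mm farther back than shut.
Start: joints at [-1.161, 0.353, 1.633, -0, 1.155, -0.002], TCP at [250.161, -572.754, 231.281] pointing down, gripper open.
Joint ranges: [-2.63, 2.63], [-0.92, 2.1], [0.06, 2.66], [-1.3, 4.44], [0, 2.69], [-3.02, 3.02]. Speed limits (rad/s): [2.22, 2.22, 2.79, 3.14, 3.14, 3.14].

INTERFACE

Orientations are given as [roll, pitch, yaw] about the fixed x, y, z axes, in that order (R = Rz(yaw) Ry(pitch) Rx(roll)).
In Python, from rig import r gives the robot as it stands.
- The arm moves only by the tool play_rows, never from a script. Its argument "moves" is a list of rows, each a list of 3 entries, a list of its own where there are three numbers: the turn, a rotation vector about the tool's x, y, z in degrees, then the shift along the tool's x, y, z in mm, then the opening, from 0 (shut) to 1 (fully open). A call has 1 to 20 rows; each row is the pose to reach, as a shift and turn from the pose measured when the call began, along the tool's axes at that moment; what a row does not reach only later rows make up. A row lasts 1/10 s, in which the tool goes at most 50 mm and 8.59 degrees, less where a joint would pass 70% of its speed; a pose out of reach is approached as far as the arm can. A call with a gripper value outside its range is refused whole. The fingers move at their own pace and stop on an object; "newtons" is the grip in N (left out, the last holds). Time passes only in rows, so rows that repeat a pose let the fingers close. It gives the time, the measured TCP pose, the force and the opening at its end, in the units of the state.
- r.sense(): the state, without advancing time (a new reading comes with each control period).
- r.grab_frame(name): name is "scene" or "side" or "wrist"; returns a dict with "color" (400x640x3 uint8, red, green, blue), "K" (3x3 intrinsics, pixels), "rvec" (rotation vector, rad) and "tvec" (3), from world to camera coordinates, as OpenCV has them; the wrist camera has in their place "T_tool_cam" (4x4, takes a point from camera to tool coordinates, whose origin is the TCP and whose axes are the flange's). Camera axes: x right, y down, z forward; pixel columns grow to the right and rows downward; lengths in mm; the calibration is good to about 2 mm. A picture is of the moment at which its call begins: read the wrist's pose just before it. There is no depth.
- r.sign_off(): hands the job in, once; it reports no verdict.
Trained networks look in a picture, given as the dict that the camera call returned (one of the last four; its "shot" number tells which), for a name from the list of things; names that differ only in an ending like _2 or _b are one class to them, and where a whole thing is asked for, a point or a joint stands for the part that bears it (a point fixed in the world has none). Each returns a list of dicts, best first, with "conf" (0 to 1); they miss things now and then, are a little off and sometimes report something else, mostly with a low value. They report only what shows in the picture. A call takes as long as a camera call.
- r.silhouettes(picture, name): "mask" (400x640 bool, what is visible of it) and "location" ([column, row] in pixels, amid what is visible of it).
The state is a dict: "clock": time; "qpos": joint angles; "qvel": joint speeds; "joint_efforts": joint torques, N m; "eef_pos": TCP position; "tcp_rot": TCP orientation; "contact_force": force on the tool from outside, world axes, zero at the start; "wrist_torque": the same for the moment, N m; "opening": opening from 0.0 (shut) to 1.0 (fully open).
Only numpy, scipy, OpenCV 4.12 (cv2) and the standard library are available. Lean on these libraries where they do the work, as an engineer would, in place of code of your own. Each camera call takes 0.05 s, during which the arm holds its last target.

## Working session

There is one attempt and no reset: what is moved stays moved. The work goes in short steps, Python scripts to look and compute and a tool call to move; the robot and the scene stay as the last step left them, time stands still between calls to the robot, and variables do not carry over. Pictures are saved under pics/ and viewed, and the job is handed in when it is done.

Besides the shell and the picture viewer there is one more tool, called after ">>>" by a JSON object that holds its "op" and its "data", one argument or row to a line. play_rows: Moves the arm, as the interface text tells. Its arguments: {"type":"object","properties":{"moves":{"type":"array"},"newtons":{"type":"number"}},"required":["moves"]}

```bash
ls; mkdir -p pics
python3 - <<'E'
from rig import r
import cv2
s=r.sense(); print(s)
for n in ["scene","side","wrist"]:
    f=r.grab_frame(n); cv2.imwrite(f"pics/{n}0.png",f["color"][:,:,::-1]); print(n,f["K"].tolist(),f.get("rvec"),f.get("tvec"),f.get("T_tool_cam"))
E
```

```text
pics
{'clock': 0.0, 'qpos': array([-1.16137928e+00,  3.53667488e-01,  1.63411255e+00,  3.63018126e-05,
        1.15519509e+00, -2.41120799e-03]), 'qvel': array([-0.00112157, -0.0012907 ,  0.001614  , -0.00017755, -0.00188812,
       -0.00206379]), 'joint_efforts': array([ 1.76167785e-03, -6.05240679e+01, -3.42063868e+01, -9.36107085e-05,
        9.11832409e-03, -5.64731715e-05]), 'eef_pos': array([ 249.99813824, -572.31774641,  230.55883367]), 'tcp_rot': array([-3.14021026e+00, -3.65246179e-05,  4.11813549e-01]), 'contact_force': array([ 0.0809509 , -0.46614743,  0.59022187]), 'wrist_torque': array([-0.0382762, -0.003015 , -0.0271181]), 'opening': 0.9981851497817031}
scene [[383.7749658730541, 0.0, 318.41072704758966], [0.0, 383.7749658730541, 207.86042900987607], [0.0, 0.0, 1.0]] [ 1.93702338  1.13408848 -0.58944878] [-305.86661462 -226.78543195 1833.67190859] None
side [[384.6166694840002, 0.0, 323.36032384382844], [0.0, 384.6166694840002, 199.10249047239085], [0.0, 0.0, 1.0]] [ 0.88601131 -2.31238963  1.32896743] [ 462.17154755  290.56895424 1017.58400597] None
wrist [[322.28018314043004, 0.0, 319.53039513120865], [0.0, 322.28018314043004, 198.9475828143177], [0.0, 0.0, 1.0]] None None [[ 6.64089066e-04 -9.60384635e-01 -2.78677074e-01  7.09787598e+01]
 [ 9.99999621e-01  7.94682825e-04 -3.55653083e-04  9.42039777e-01]
 [ 5.63023641e-04 -2.78676732e-01  9.60384799e-01 -1.42740765e+02]
 [ 0.00000000e+00  0.00000000e+00  0.00000000e+00  1.00000000e+00]]
```

View pics/scene0.png

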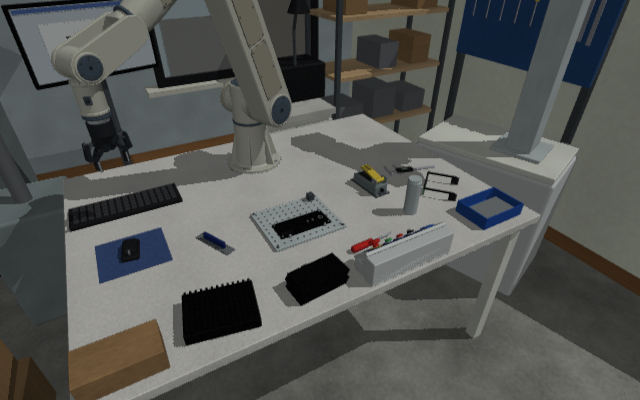

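View pics/side0.png

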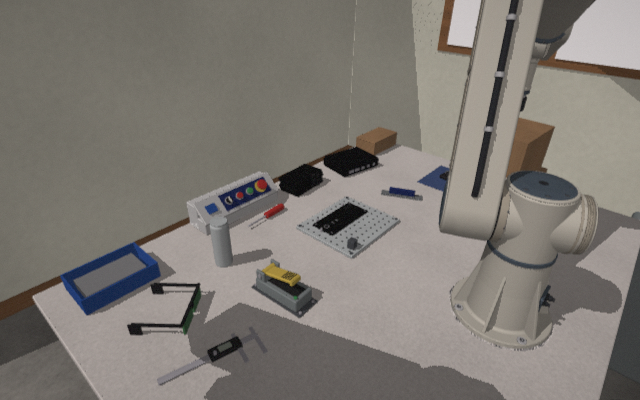

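View pics/wrist0.png

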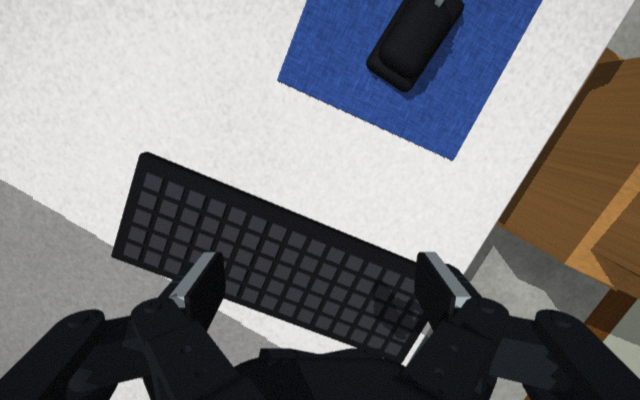

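The straightedge is at about (213,242) in the scene view and (402,192) in the side view, on the robot's right. The enabling unit at (370,182) is on the left, and the plate and panel are between them. Next I'll get coarse positions from both cameras.

```bash
cat > h.py <<'E'
import numpy as np, cv2
from scipy.spatial.transform import Rotation as Ro
from rig import r
def cam(f,s=None):
    """returns R (cam->world), c (cam centre world)"""
    if f.get("T_tool_cam") is not None:
        T=np.eye(4);T[:3,:3]=Ro.from_euler('xyz',s["tcp_rot"]).as_matrix();T[:3,3]=s["eef_pos"]
        W=T@f["T_tool_cam"];return W[:3,:3],W[:3,3]
    R=cv2.Rodrigues(np.array(f["rvec"]))[0];t=np.array(f["tvec"]).reshape(3)
    return R.T,-R.T@t
def toplane(f,px,z,s=None):
    R,c=cam(f,s);px=np.atleast_2d(np.array(px,float))
    d=np.c_[(px[:,0]-f["K"][0,2])/f["K"][0,0],(px[:,1]-f["K"][1,2])/f["K"][1,1],np.ones(len(px))]@R.T
    return c+d*((z-c[2])/d[:,2])[:,None]
def proj(f,P,s=None):
    R,c=cam(f,s);q=(np.atleast_2d(P)-c)@R
    return np.c_[q[:,0]/q[:,2]*f["K"][0,0]+f["K"][0,2],q[:,1]/q[:,2]*f["K"][1,1]+f["K"][1,2]]
def rect(f,m,z,s=None):
    c=max(cv2.findContours(m.astype(np.uint8),0,1)[0],key=cv2.contourArea)[:,0]
    return cv2.minAreaRect(toplane(f,c,z,s)[:,:2].astype(np.float32))
E
python3 - <<'E'
from h import *
Z=dict(straightedge=15,panel=18,hole_plate=12,enable_unit=20,enable_lever=75,set_block=30,caliper=8,laser_goggles=20,mouse=20,hex_driver=13,spray_can=75)
for n in ["scene","side"]:
    f=r.grab_frame(n)
    for k,z in Z.items():
        o=r.silhouettes(f,k)
        for d in o[:2]:
            rc=rect(f,d["mask"],z)
            print(n,k,round(d["conf"],2),np.round(d["location"]),toplane(f,d["location"],z)[0].round(),[np.round(x,1) for x in rc])
E
```

```text
scene straightedge 0.7 [216. 243.] [ 525. -347.   15.] [array([ 519. , -346.6]), array([165.7,  47.2]), np.float64(24.7)]
scene panel 0.97 [303. 223.] [572. -34.  18.] [array([569.4, -39.3]), array([198.8,  93.1]), np.float64(87.8)]
scene hole_plate 0.97 [292. 217.] [513. -50.  12.] [array([539.1, -41.2]), array([282.5, 252. ]), np.float64(89.8)]
scene enable_unit 0.78 [373. 180.] [452. 365.  20.] [array([443.1, 363. ]), array([242.5, 147.1]), np.float64(2.2)]
scene enable_unit 0.32 [449. 193.] [687. 573.  20.] [array([660.6, 551.5]), array([140.7,  66.1]), np.float64(20.1)]
scene enable_lever 0.57 [373. 172.] [468. 347.  75.] [array([471.8, 340.5]), array([ 48.6, 151.1]), np.float64(85.8)]
scene set_block 0.54 [131. 248.] [ 433. -603.   30.] [array([ 432.3, -603.8]), array([ 54.2, 117.8]), np.float64(81.6)]
scene caliper 0.57 [403. 169.] [423. 555.   8.] [array([441.8, 580.8]), array([230.3,  83.4]), np.float64(60.8)]
scene laser_goggles 0.85 [449. 184.] [634. 627.  20.] [array([603.9, 670.7]), array([60.3, 94.6]), np.float64(79.6)]
scene mouse 0.79 [133. 249.] [ 427. -596.   20.] [
[... 1309 characters left out ...]
t64(77.5)]
side caliper 0.42 [275. 211.] [772.  84.   8.] [array([777.7,  86.9]), array([33.5, 99.5]), np.float64(3.0)]
side laser_goggles 0.87 [167. 323.] [579. 614.  20.] [array([583.4, 587. ]), array([119.8, 197.8]), np.float64(3.2)]
side laser_goggles 0.16 [444. 176.] [ 443. -579.   20.] [array([ 447.2, -595.4]), array([ 36.2, 102.7]), np.float64(14.3)]
side mouse 0.62 [443. 175.] [ 448. -586.   20.] [array([ 447. , -590.9]), array([26.7, 75.6]), np.float64(14.5)]
side hex_driver 0.66 [270. 211.] [783.  99.  13.] [array([765.8, 121.9]), array([ 39.3, 171.2]), np.float64(7.7)]
side spray_can 0.61 [220. 242.] [686. 376.  75.] [array([695.4, 367.5]), array([ 54.7, 251.4]), np.float64(57.6)]
```

>>> {"op": "play_rows", "data": {
  "moves": [
    [[0,0,0],[80,-28,0],1],
    [[0,0,0],[160,-56,0],1],
    [[0,0,0],[240,-82,0],1],
    [[0,0,0],[311,-108,0],1],
    [[0,0,0],[311,-108,0],1],
    [[0,0,0],[311,-108,0],1],
    [[0,0,0],[311,-108,0],1],
    [[0,0,0],[311,-108,0],1],
    [[0,0,0],[311,-108,0],1],
    [[0,0,0],[311,-108,0],1]
  ]
}}

```text
clock: 2.35
eef_pos: [491.2, -350.0, 231.2]
tcp_rot: [3.142, 0.0, 0.411]
contact_force: [0.2, 0.4, 0.5]
opening: 0.997
```

Run:
```python
from h import *
s=r.sense(); f=r.grab_frame("wrist"); cv2.imwrite("pics/w1.png",f["color"][:,:,::-1])
print(s["clock"],s["eef_pos"].round(1),s["tcp_rot"].round(3),s["qvel"].round(3))
for d in r.silhouettes(f,"straightedge")[:2]:
    print(d["conf"],d["location"])
    for z in (5,30): print(rect(f,d["mask"],z,s))
```

```text
2.35 [ 491.2 -350.   231.2] [3.142 0.    0.411] [-0.011 -0.002  0.     0.003  0.001  0.001]
0.68 [322.5, 149.2]
((507.8187561035156, -345.7183532714844), (160.3077392578125, 35.529903411865234), 25.274858474731445)
((511.1304931640625, -344.1405029296875), (149.4451446533203, 33.12237548828125), 25.274892807006836)
```

View pics/w1.png

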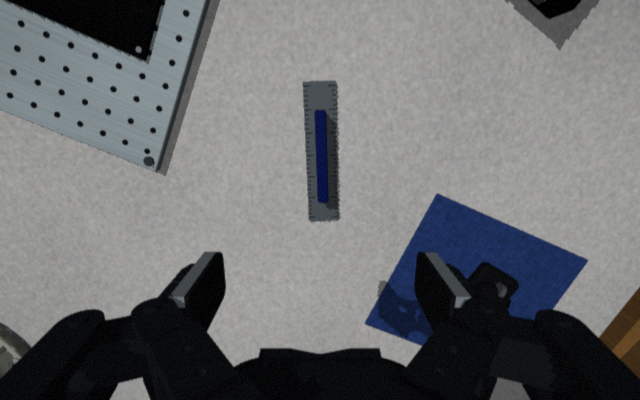

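The wrist view shows the straightedge at pixel (322,149). It measures 160.3 x 35.5 mm at z=5, which matches the model, with its centre at (507.8,-345.7) and yaw 25.3°. Before grasping I'll look at the panel with nothing in the way.

>>> {"op": "play_rows", "data": {
  "moves": [
    [[0,0,-8],[20,-34,0],1],
    [[0,0,-16],[40,-68,0],1],
    [[0,0,-24],[60,-102,0],1],
    [[0,0,-32],[80,-136,0],1],
    [[0,0,-40],[100,-170,0],1],
    [[0,0,-48],[120,-204,0],1],
    [[0,0,-56],[140,-235,0],1],
    [[0,0,-64],[154,-255,0],1],
    [[0,0,-66.4],[154,-255,0],1],
    [[0,0,-66.4],[154,-255,0],1],
    [[0,0,-66.4],[154,-255,0],1]
  ]
}}

```text
clock: 3.55
eef_pos: [530.4, -55.9, 231.3]
tcp_rot: [-3.141, 0.0, 1.566]
contact_force: [-0.4, -1.0, 0.5]
opening: 0.997
```

Run:
```python
from h import *
s=r.sense(); f=r.grab_frame("wrist"); cv2.imwrite("pics/w2.png",f["color"][:,:,::-1])
print(s["clock"],s["eef_pos"].round(1),s["tcp_rot"].round(3),s["qvel"].round(3),s["qpos"].round(2))
for k,z in (("panel",18),("hole_plate",12),("set_block",42)):
  for d in r.silhouettes(f,k)[:2]:
    print(k,d["conf"],d["location"],rect(f,d["mask"],z,s))
    np.save(f"m_{k}.npy",d["mask"])
```

```text
3.55 [530.4 -55.9 231.3] [-3.141  0.     1.566] [-0.005  0.002 -0.001  0.002  0.001  0.001] [-0.11  0.21  1.83 -0.    1.1  -0.1 ]
panel 0.57 [353.0, 145.8] ((569.098876953125, -38.29137420654297), (88.11311340332031, 199.29034423828125), 0.24121594429016113)
panel 0.2 [228.6, 51.4] ((437.25323486328125, 67.30016326904297), (30.754552841186523, 28.265235900878906), 5.639427185058594)
hole_plate 0.59 [294.4, 128.5] ((533.93310546875, -38.34344482421875), (240.41033935546875, 280.0791015625), 0.17421890795230865)
set_block 0.8 [227.3, 50.4] ((443.5378112792969, 63.3994140625), (29.068317413330078, 27.115917205810547), 6.19999361038208)
```

View pics/w2.png

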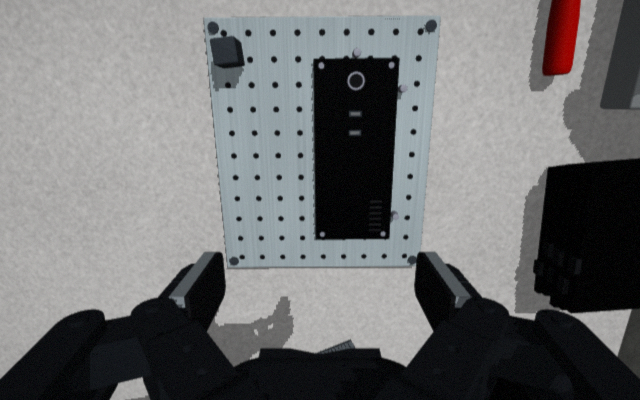

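The panel's centre is (569.1,-38.3), it measures 88.1 x 199.3, and its yaw is about 0.24°. Its near edge is at x≈525, so the straightedge's target centre is about (507,-38). Now back to the straightedge to grasp it.

>>> {"op": "play_rows", "data": {
  "moves": [
    [[0,0,8],[-40,-3,0],1],
    [[0,0,16],[-80,-6,0],1],
    [[0,0,24],[-120,-9,0],1],
    [[0,0,32],[-160,-12,0],1],
    [[0,0,40],[-200,-15,0],1],
    [[0,0,48],[-240,-18,10],1],
    [[0,0,56],[-270,-20,40],1],
    [[0,0,64.5],[-290,-21,80],1],
    [[0,0,64.5],[-290,-21,120],1],
    [[0,0,64.5],[-290,-21,160],1],
    [[0,0,64.5],[-290,-21,171],1],
    [[0,0,64.5],[-290,-21,171],1],
    [[0,0,64.5],[-290,-21,171],1]
  ]
}}

```text
clock: 5.05
eef_pos: [509.3, -346.3, 61.9]
tcp_rot: [3.14, -0.001, 0.441]
contact_force: [0.3, -0.6, 0.4]
opening: 1.004
```

Run:
```python
from h import *
s=r.sense(); f=r.grab_frame("wrist"); cv2.imwrite("pics/w3.png",f["color"][:,:,::-1])
print(s["clock"],s["eef_pos"].round(1),s["tcp_rot"].round(3))
```

```text
5.05 [ 509.3 -346.3   61.9] [ 3.14e+00 -1.00e-03  4.41e-01]
```

View pics/w3.png

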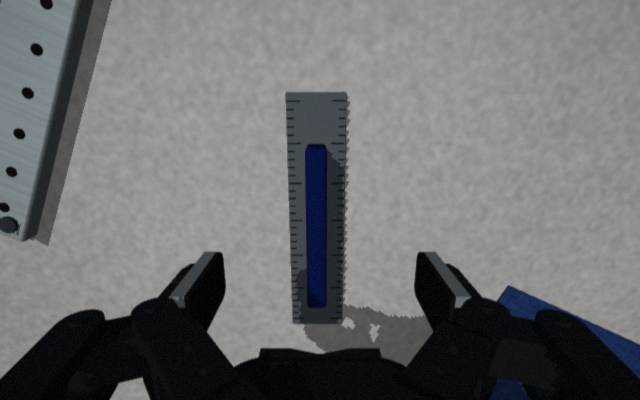

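The rail is centred between the fingers, running down columns 306–327 with the finger midpoint at about 320. I'll descend and grip.

>>> {"op": "play_rows", "data": {
  "moves": [
    [[0,0,0],[-1,1,25],1],
    [[0,0,0],[-1,1,45],1],
    [[0,0,0],[-1,1,53],1],
    [[0,0,0],[-1,1,53],1],
    [[0,0,0],[-1,1,53],0],
    [[0,0,0],[-1,1,53],0],
    [[0,0,0],[-1,1,53],0],
    [[0,0,0],[-1,1,53],0],
    [[0,0,0],[-1,1,53],0],
    [[0,0,0],[-1,1,53],0],
    [[0,0,0],[-1,1,53],0],
    [[0,0,0],[-1,1,53],0],
    [[0,0,0],[-1,1,53],0]
  ],
  "newtons": 50
}}

```text
clock: 6.4
eef_pos: [509.5, -348.1, 9.8]
tcp_rot: [3.139, -0.002, 0.441]
contact_force: [-1.6, 0.9, 5.0]
opening: 0.129
```

Run:
```python
from h import *
s=r.sense(); f=r.grab_frame("wrist"); cv2.imwrite("pics/w4.png",f["color"][:,:,::-1])
print(s["clock"],s["eef_pos"].round(1),s["tcp_rot"].round(3),s["opening"],s["contact_force"])
```

```text
6.4 [ 509.5 -348.1    9.8] [ 3.139e+00 -2.000e-03  4.410e-01] 0.12941602080401834 [-1.64568714  0.9207084   4.97725736]
```

View pics/w4.png

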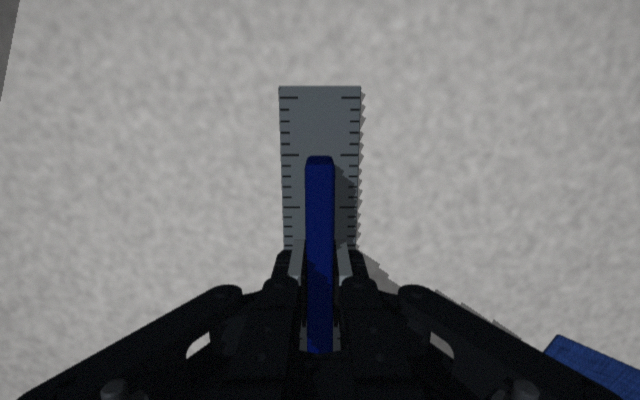

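Run:
```python
from h import *
s=r.sense(); f=r.grab_frame("wrist")
P=toplane(f,[[280,87],[361,87],[320,87],[305,160],[334,160],[288,247],[356,247]],[5,5,5,30,30,5,5][0],s)
R=Ro.from_euler('xyz',s["tcp_rot"]).as_matrix()
print(((P-s["eef_pos"])@R).round(1))
Q=toplane(f,[[305,160],[334,160]],30,s);print(((Q-s["eef_pos"])@R).round(1))
```

```text
[[ 78.6 -16.3   4.9]
 [ 78.6  18.8   5. ]
 [ 78.6   1.1   5. ]
 [ 46.8  -5.8   4.9]
 [ 46.8   7.6   4.9]
 [  3.2 -14.8   4.8]
 [  3.2  19.1   4.9]]
[[ 50.9  -4.7 -20.1]
 [ 50.9   6.4 -20.1]]
```

>>> {"op": "play_rows", "data": {
  "moves": [
    [[0,0,0],[0,0,-20],0],
    [[0,0,0],[0,0,-60],0],
    [[0,0,-7],[12,-28,-70],0],
    [[0,0,-14],[26,-60,-70],0],
    [[0,0,-21],[40,-92,-70],0],
    [[0,0,-28],[54,-124,-70],0],
    [[0,0,-35],[68,-156,-70],0],
    [[0,0,-42],[82,-188,-70],0],
    [[0,0,-49],[96,-220,-70],0],
    [[0,0,-56],[110,-252,-70],0],
    [[0,0,-62],[120,-276,-70],0],
    [[0,0,-65],[124,-284.5,-70],0],
    [[0,0,-65],[124,-284.5,-70],0],
    [[0,0,-65],[124,-284.5,-70],0]
  ]
}}

```text
clock: 7.9
eef_pos: [499.8, -37.9, 79.1]
tcp_rot: [3.139, 0.002, 1.575]
contact_force: [0.2, 0.7, -2.1]
opening: 0.131
```

Run:
```python
from h import *
s=r.sense(); f=r.grab_frame("wrist"); cv2.imwrite("pics/w5.png",f["color"][:,:,::-1])
print(s["clock"],s["eef_pos"].round(1),s["tcp_rot"].round(4),s["opening"],s["contact_force"])
```

```text
7.9 [499.8 -37.9  79.1] [3.1391e+00 2.3000e-03 1.5749e+00] 0.13090697414760402 [ 0.18379403  0.70889426 -2.09909742]
```

View pics/w5.png

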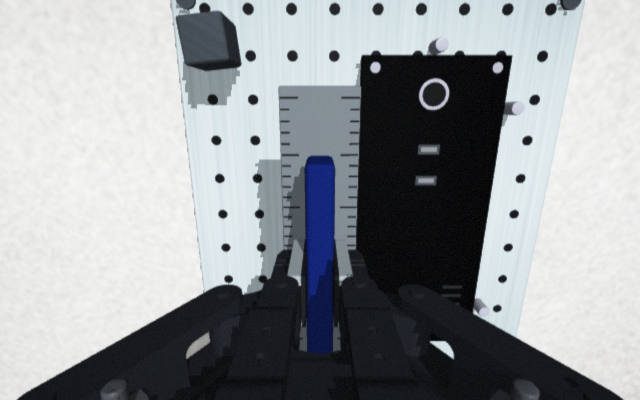

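Run:
```python
from h import *
s=r.sense(); f=r.grab_frame("wrist"); im=f["color"]
g=cv2.cvtColor(im,cv2.COLOR_RGB2GRAY).astype(int)
for row in (60,66,72,78,84): 
    print(row,g[row,350:372].tolist())
print(toplane(f,[[361,57],[360,66],[359.5,78],[361.5,84]],18,s).round(1))
print(toplane(f,[[280,87],[361,87],[356,247]],s["eef_pos"][2]-4.8,s).round(1))
```

```text
60 [227, 228, 226, 225, 226, 226, 228, 227, 230, 223, 125, 33, 10, 10, 10, 10, 17, 19, 16, 16, 14, 17]
66 [228, 230, 225, 224, 223, 196, 164, 156, 155, 144, 78, 25, 10, 15, 12, 15, 19, 17, 15, 50, 156, 197]
72 [230, 230, 227, 226, 227, 226, 228, 222, 165, 143, 61, 10, 16, 14, 19, 12, 15, 13, 18, 18, 15, 26]
78 [229, 230, 228, 226, 226, 225, 195, 157, 149, 146, 57, 15, 16, 13, 18, 19, 12, 12, 12, 15, 14, 16]
84 [227, 228, 225, 223, 220, 165, 148, 146, 150, 141, 47, 10, 15, 10, 12, 15, 18, 16, 17, 16, 8, 17]
[[524.4  59.   18. ]
 [524.   54.1  18. ]
 [524.   47.5  18. ]
 [525.3  44.1  18. ]]
[[483.1  39.4  74.3]
 [518.1  39.6  74.3]
 [518.6 -35.8  74.3]]
```

Blade edge to panel edge measures about 6 mm, so there's room to set it down beside the panel. Next I'll lower it to the plate.

>>> {"op": "play_rows", "data": {
  "moves": [
    [[0,0,0],[0,0,25],0],
    [[0,0,0],[0,0,45],0],
    [[0,0,0],[0,0,53],0],
    [[0,0,0],[0,0,56],0],
    [[0,0,0],[0,0,57],0],
    [[0,0,0],[0,0,57],0]
  ]
}}

```text
clock: 8.6
eef_pos: [500.6, -38.7, 22.6]
tcp_rot: [3.138, 0.002, 1.574]
contact_force: [-1.1, 0.6, -0.1]
opening: 0.126
```

Run:
```python
from h import *
s=r.sense(); f=r.grab_frame("wrist"); cv2.imwrite("pics/w6.png",f["color"][:,:,::-1])
print(s["clock"],s["eef_pos"].round(1),s["tcp_rot"].round(4),s["opening"],s["contact_force"])
z=17
print(toplane(f,[[280,87],[361,87],[356,247]],z,s).round(1))
```

```text
8.6 [500.6 -38.7  22.6] [3.1380e+00 2.3000e-03 1.5736e+00] 0.12560671890491903 [-1.06964223  0.62001781 -0.13023049]
[[483.7  39.   17. ]
 [519.   39.1  17. ]
 [519.5 -36.8  17. ]]
```

View pics/w6.png

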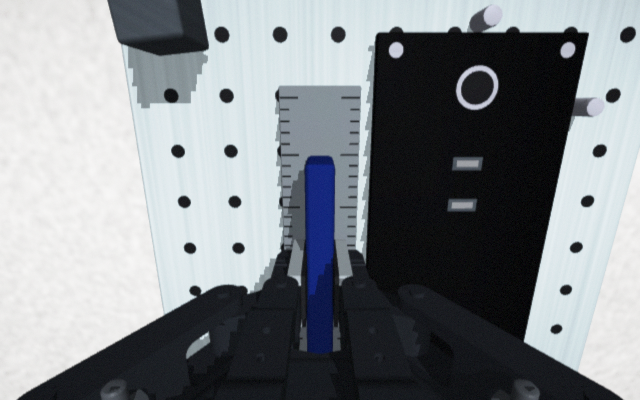

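Run:
```python
from h import *
s=r.sense(); f=r.grab_frame("wrist"); im=f["color"]
g=cv2.cvtColor(im,cv2.COLOR_RGB2GRAY).astype(float)
pe=[];be=[]
for row in range(95,240,5):
    seg=g[row,340:390]; 
    k=np.where(seg<40)[0][0]+340; pe.append((k-.5,row))
    d=np.diff(g[row,350:k-1]); j=np.argmax(d)+350.5; be.append((j,row))
P=toplane(f,pe,18,s);B=toplane(f,be,17,s)
print([tuple(x) for x in pe[::4]],be[::4])
a=np.polyfit(P[:,1],P[:,0],1);b=np.polyfit(B[:,1],np.array(B[:,0]),1)
print(a,b,np.median(P[:,0]),np.median(B[:,0]), P[:,0].round(1),B[:,0].round(1))
```

```text
[(np.float64(372.5), 95), (np.float64(372.5), 115), (np.float64(371.5), 135), (np.float64(370.5), 155), (np.float64(369.5), 175), (np.float64(368.5), 195), (np.float64(367.5), 215), (np.float64(366.5), 235)] [(np.float64(360.5), 95), (np.float64(359.5), 115), (np.float64(359.5), 135), (np.float64(358.5), 155), (np.float64(357.5), 175), (np.float64(357.5), 195), (np.float64(356.5), 215), (np.float64(355.5), 235)]
[-4.81272148e-03  5.24379282e+02] [-4.23347889e-03  5.19126279e+02] 524.3596500274899 519.0924341899976 [524.1 524.2 524.3 524.4 524.5 524.1 524.2 524.3 524.5 524.1 524.2 524.3
 524.4 524.5 524.2 524.3 524.4 524.5 524.2 524.3 524.4 524.5 524.6 524.3
 524.4 524.5 524.6 524.7 524.4] [518.9 519.  519.1 519.2 518.8 518.9 519.  519.1 519.2 519.3 518.9 519.
 519.1 519.1 518.8 519.3 518.9 519.  519.1 519.2 519.3 519.4 519.  519.1
 519.2 519.3 519.4 519.5 519.1]
```

The gap is 5.25 mm and the edges are parallel to within 1 mrad. I'll slide the blade towards the panel in small steps.

>>> {"op": "play_rows", "data": {
  "moves": [
    [[0,0,0],[0,1.5,0],0],
    [[0,0,0],[0,3,0],0],
    [[0,0,0],[0,4,0],0],
    [[0,0,0],[0,4.7,0],0],
    [[0,0,0],[0,4.7,0],0]
  ]
}}

```text
clock: 9.2
eef_pos: [505.5, -38.6, 22.8]
tcp_rot: [3.138, 0.002, 1.574]
contact_force: [-0.4, 0.8, -1.5]
opening: 0.128
```

>>> {"op": "play_rows", "data": {
  "moves": [
    [[0,0,0],[0,0.4,0],0],
    [[0,0,0],[0,0.8,0],0],
    [[0,0,0],[0,0.8,0],0]
  ]
}}

```text
clock: 9.5
eef_pos: [506.3, -38.6, 22.8]
tcp_rot: [3.138, 0.002, 1.574]
contact_force: [-0.1, 0.1, -1.3]
opening: 0.124
```

```bash
cat > gap.py <<'E'
from h import *
import sys
s=r.sense(); f=r.grab_frame("wrist"); im=f["color"]
print(s["clock"],s["eef_pos"].round(1),s["tcp_rot"].round(4),s["contact_force"].round(1))
big=cv2.resize(im[60:260,280:440],None,fx=4,fy=3,interpolation=cv2.INTER_NEAREST)
cv2.imwrite(f"pics/{sys.argv[1]}.png",big[:,:,::-1])
E
python3 gap.py g1
```

```text
9.5 [506.3 -38.6  22.8] [3.1377e+00 2.4000e-03 1.5739e+00] [-0.1  0.1 -1.3]
```

View pics/g1.png

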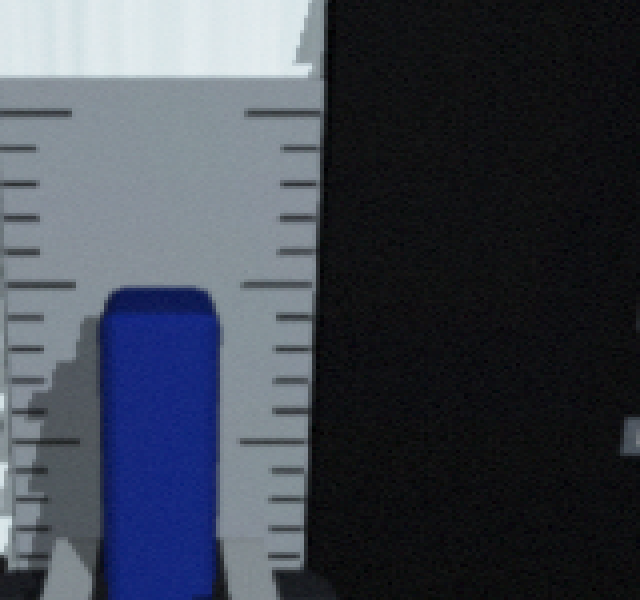

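>>> {"op": "play_rows", "data": {
  "moves": [
    [[0,0,0],[0,0.4,0.4],0],
    [[0,0,0],[0,0.8,0.8],0],
    [[0,0,0],[0,0.8,0.8],0]
  ]
}}

```text
clock: 9.85
eef_pos: [506.5, -38.6, 21.9]
tcp_rot: [3.139, 0.002, 1.574]
contact_force: [-1.5, -1.0, 1.2]
opening: 0.127
```

>>> {"op": "play_rows", "data": {
  "moves": [
    [[0,0,0],[0,0.6,0],0],
    [[0,0,0],[0,1.2,0],0],
    [[0,0,0],[0,1.2,0],0]
  ]
}}

```text
clock: 10.15
eef_pos: [507.3, -38.6, 21.8]
tcp_rot: [3.14, 0.002, 1.574]
contact_force: [-4.6, -0.5, 2.6]
opening: 0.126
```

```bash
python3 gap.py g2
```

```text
10.15 [507.3 -38.6  21.8] [3.1396e+00 2.3000e-03 1.5739e+00] [-4.6 -0.5  2.6]
```

View pics/g2.png

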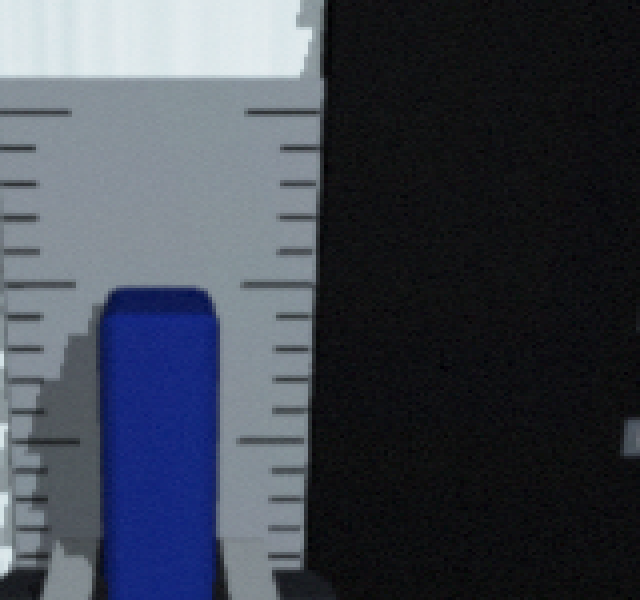

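It's flush against the panel with about 4.6 N of contact. I'll release and rise.

>>> {"op": "play_rows", "data": {
  "moves": [
    [[0,0,0],[0,0,0],0.2],
    [[0,0,0],[0,0,0],0.4],
    [[0,0,0],[0,0,0],0.5],
    [[0,0,0],[0,0,-5],0.6],
    [[0,0,0],[0,0,-25],0.6],
    [[0,0,0],[0,0,-65],0.6],
    [[0,0,0],[0,0,-110],0.6],
    [[0,0,0],[0,0,-150],0.6],
    [[0,0,0],[-20,0,-170],0.6],
    [[0,0,0],[-20,0,-170],0.6],
    [[0,0,0],[-20,0,-170],0.6]
  ]
}}

```text
clock: 11.3
eef_pos: [507.0, -58.3, 192.1]
tcp_rot: [3.139, 0.002, 1.573]
contact_force: [-0.6, 0.1, -1.0]
opening: 0.603
```

Run:
```python
from h import *
s=r.sense(); f=r.grab_frame("wrist"); cv2.imwrite("pics/w7.png",f["color"][:,:,::-1])
print(s["clock"],s["eef_pos"].round(1),s["tcp_rot"].round(4),s["opening"])
for k,z in (("panel",18),("straightedge",17),("hole_plate",12)):
  for d in r.silhouettes(f,k)[:1]:
    print(k,d["conf"],d["location"],rect(f,d["mask"],z,s))
```

```text
11.3 [507.  -58.3 192.1] [3.1386e+00 2.2000e-03 1.5729e+00] 0.6030606685152718
panel 0.83 [377.5, 144.2] ((569.574951171875, -38.02496337890625), (88.0074462890625, 198.83920288085938), 0.17046545445919037)
straightedge 0.8 [320.7, 149.7] ((508.05023193359375, -38.617034912109375), (36.593841552734375, 159.42086791992188), 0.2561475932598114)
hole_plate 0.91 [300.6, 107.9] ((533.9600219726562, -38.17454528808594), (238.98501586914062, 278.51092529296875), 0.20359402894973755)
```

View pics/w7.png

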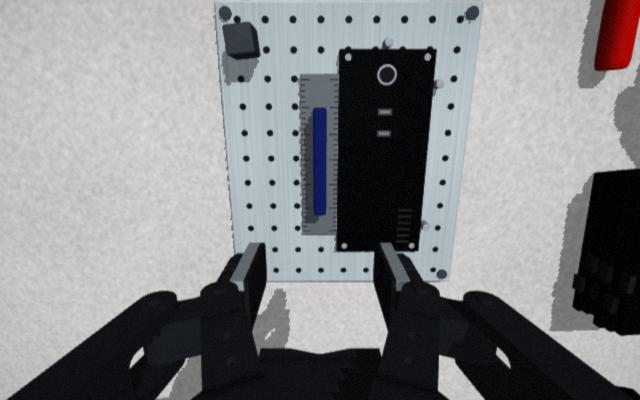

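After release the straightedge sits at x≈-17.5 mm from the panel edge, 0.09° off parallel, and the panel has moved about 0.5 mm. Now I'll shut the gripper and look at the lever.

>>> {"op": "play_rows", "data": {
  "moves": [
    [[0,0,0],[45,-7,0],0],
    [[0,0,0],[90,-14,0],0],
    [[0,0,0],[135,-21,0],0],
    [[0,0,0],[180,-28,0],0],
    [[0,0,0],[225,-35,0],0],
    [[0,0,0],[270,-42,0],0],
    [[0,0,0],[315,-49,0],0],
    [[0,0,0],[355,-55,0],0],
    [[0,0,0],[378,-57,0],0],
    [[0,0,0],[378,-57,0],0],
    [[0,0,0],[378,-57,0],0]
  ]
}}

```text
clock: 12.6
eef_pos: [447.0, 320.1, 188.7]
tcp_rot: [-3.139, 0.003, 1.576]
contact_force: [-0.3, 1.0, -0.5]
opening: -0.002
```

Run:
```python
from h import *
s=r.sense(); f=r.grab_frame("wrist"); cv2.imwrite("pics/w8.png",f["color"][:,:,::-1])
print(s["clock"],s["eef_pos"].round(1),s["tcp_rot"].round(4),s["opening"])
for k,z in (("enable_unit",42),("enable_unit",0),("enable_lever",75)):
  for d in r.silhouettes(f,k)[:2]:
    print(k,d["conf"],d["location"],rect(f,d["mask"],z,s))
```

```text
12.6 [447.  320.1 188.7] [-3.1394  0.0033  1.5759] -0.0019734326422219083
enable_lever 0.68 [342.6, 160.1] ((463.9448547363281, 346.524658203125), (108.59027862548828, 44.06774139404297), 3.6574044227600098)
```

View pics/w8.png

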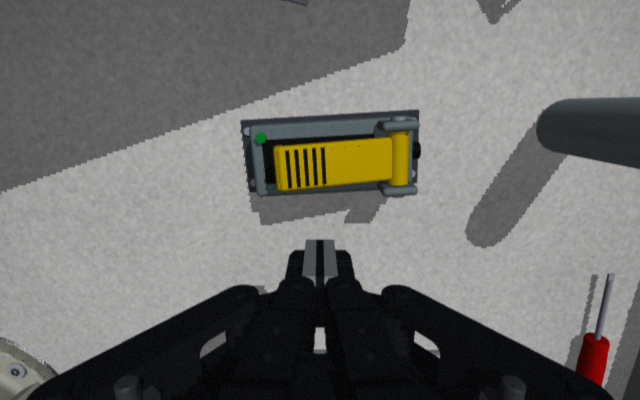

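Run:
```python
from h import *
s=r.sense(); f=r.grab_frame("wrist")
R=Ro.from_euler('xyz',s["tcp_rot"]).as_matrix()
def q(px,z):
    P=toplane(f,[px],z,s)[0]; print(px,z,P.round(1),((P-s["eef_pos"])@R).round(1)); return P
h=q([400,158.5],65); p=q([306,168],80); e=q([274,169.5],84)
q([285,168],80);q([327,166],78); q([274,148],84);q([274,190],84)
print("hinge->press",np.linalg.norm((h-p)[:2]),"hinge->end",np.linalg.norm((h-e)[:2]))
u=(e-h)[:2]/np.linalg.norm((e-h)[:2]); print("press est",h[:2]+u*78+0, np.degrees(np.arctan2(-u[1],-u[0])))
for c in ([243,121],[419,111],[418,193],[250,195]): q(c,6)
```

```text
[400, 158.5] 65 [515.3 346.6  65. ] [ 27.7  67.5 124.4]
[306, 168] 80 [437.6 341.2  80. ] [ 22.5 -10.2 109.5]
[274, 169.5] 84 [412.7 340.7  84. ] [ 22.  -35.  105.6]
[285, 168] 80 [420.9 341.2  80. ] [ 22.5 -26.8 109.6]
[327, 166] 78 [454.2 342.5  78. ] [ 23.7   6.5 111.5]
[274, 148] 84 [413.3 357.4  84. ] [ 38.7 -34.4 105.5]
[274, 190] 84 [412.1 324.2  84. ] [  5.5 -35.7 105.6]
hinge->press 77.8937102017554 hinge->end 102.72129278746901
press est [437.40111411 342.1297964 ] 3.2946150951392914
[243, 121] 6 [372.7 373.8   6. ] [ 55.4 -74.9 183.5]
[419, 111] 6 [545.2 383.8   6. ] [ 65.   97.6 183.3]
[418, 193] 6 [551.5 300.9   6. ] [-17.9 103.8 183.5]
[250, 195] 6 [375.3 298.1   6. ] [-20.3 -72.5 183.7]
```

The dark thumb ribs are centred near (306,168), which gives a press point of about (437.5,341.5,80). It's 78 mm from the hinge, which fits the model. I'll go above it and then press in small steps.

>>> {"op": "play_rows", "data": {
  "moves": [
    [[0,0,0],[22,-10.5,0],0],
    [[0,0,0],[22,-10.5,40],0],
    [[0,0,0],[22,-10.5,75],0],
    [[0,0,0],[22,-10.5,95],0],
    [[0,0,0],[22,-10.5,100],0],
    [[0,0,0],[22,-10.5,100],0],
    [[0,0,0],[22,-10.5,100],0]
  ]
}}

```text
clock: 13.55
eef_pos: [438.2, 341.1, 90.9]
tcp_rot: [3.141, 0.001, 1.572]
contact_force: [0.5, -0.1, -0.1]
opening: 0.007
```

Run:
```python
from h import *
s=r.sense(); f=r.grab_frame("wrist"); cv2.imwrite("pics/w9.png",f["color"][:,:,::-1])
print(s["clock"],s["eef_pos"].round(1),s["tcp_rot"].round(4),s["contact_force"])
```

```text
13.55 [438.2 341.1  90.9] [3.1410e+00 1.1000e-03 1.5725e+00] [ 0.46819499 -0.05343335 -0.06582379]
```

View pics/w9.png

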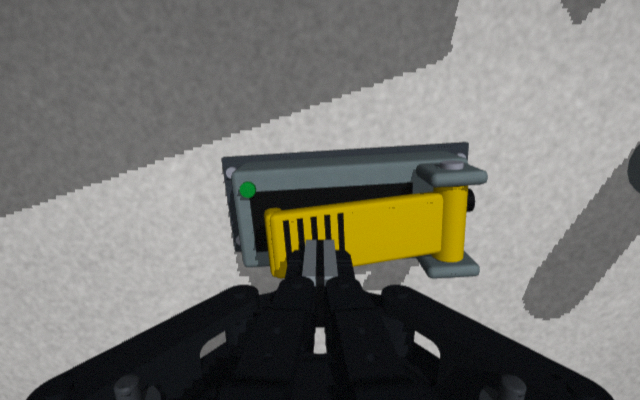

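>>> {"op": "play_rows", "data": {
  "moves": [
    [[0,0,0],[0,-1,3],0],
    [[0,0,0],[0,-1,6],0],
    [[0,0,0],[0,-1,8],0],
    [[0,0,0],[0,-1,8],0]
  ]
}}

```text
clock: 14.0
eef_pos: [437.2, 341.2, 82.9]
tcp_rot: [3.141, 0.001, 1.573]
contact_force: [0.9, 0.1, -0.7]
opening: -0.002
```

>>> {"op": "play_rows", "data": {
  "moves": [
    [[0,0,0],[0,0,1],0],
    [[0,0,0],[0,0,2],0],
    [[0,0,0],[0,0,2],0]
  ]
}}

```text
clock: 14.3
eef_pos: [437.1, 341.2, 80.9]
tcp_rot: [3.141, 0.001, 1.573]
contact_force: [-0.9, -0.1, 4.2]
opening: -0.003
```

>>> {"op": "play_rows", "data": {
  "moves": [
    [[0,0,0],[0,0,1],0],
    [[0,0,0],[0,0,2],0],
    [[0,0,0],[0,0,2],0]
  ]
}}

```text
clock: 14.6
eef_pos: [437.0, 341.2, 78.9]
tcp_rot: [3.141, 0.001, 1.572]
contact_force: [-2.4, 0.2, 3.6]
opening: -0.0
```

>>> {"op": "play_rows", "data": {
  "moves": [
    [[0,0,0],[0,0,1],0],
    [[0,0,0],[0,0,2],0],
    [[0,0,0],[0,0,3],0],
    [[0,0,0],[0,0,3],0]
  ]
}}

```text
clock: 15.0
eef_pos: [436.7, 341.2, 75.8]
tcp_rot: [-3.141, 0.001, 1.572]
contact_force: [-3.1, -1.1, 5.8]
opening: -0.001
```

>>> {"op": "play_rows", "data": {
  "moves": [
    [[0,0,0],[0,0,1],0],
    [[0,0,0],[0,0,2],0],
    [[0,0,0],[0,0,2],0],
    [[0,0,0],[0,0,2],0]
  ]
}}

```text
clock: 15.4
eef_pos: [436.3, 341.2, 73.8]
tcp_rot: [-3.141, 0.001, 1.572]
contact_force: [-3.7, -0.5, 6.5]
opening: 0.003
```

Run:
```python
from h import *
for n in ("wrist","side","scene"):
    s=r.sense(); f=r.grab_frame(n); print(s["clock"],s["eef_pos"].round(1),s["contact_force"].round(1))
    c=f["color"]
    if n=="side": c=cv2.resize(c[220:330,210:350],None,fx=5,fy=5)
    if n=="scene": c=cv2.resize(c[140:260,240:420],None,fx=4,fy=4)
    cv2.imwrite(f"pics/l_{n}.png",c[:,:,::-1])
```

```text
15.4 [436.3 341.2  73.8] [-3.7 -0.5  6.5]
15.45 [436.3 341.2  73.8] [-4.4 -0.6  7. ]
15.5 [436.3 341.2  73.8] [-3.7 -0.3  7.2]
```

View pics/l_wrist.png

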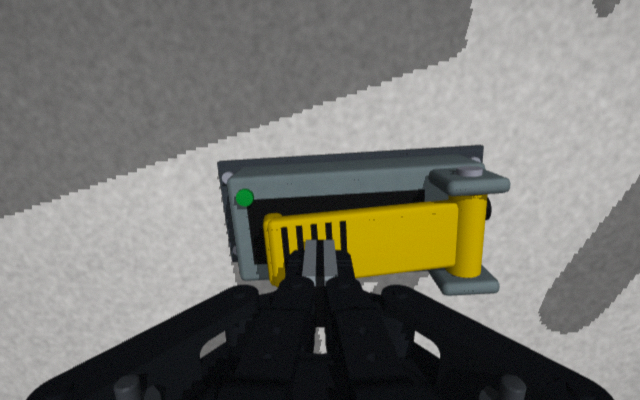

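View pics/l_side.png

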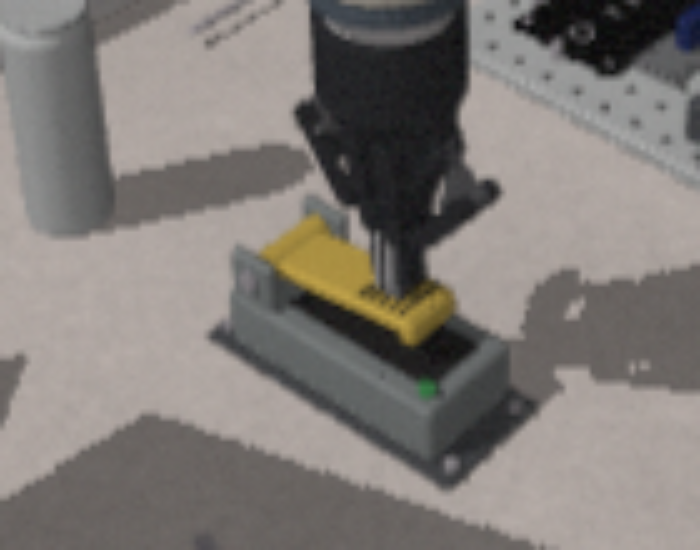

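View pics/l_scene.png

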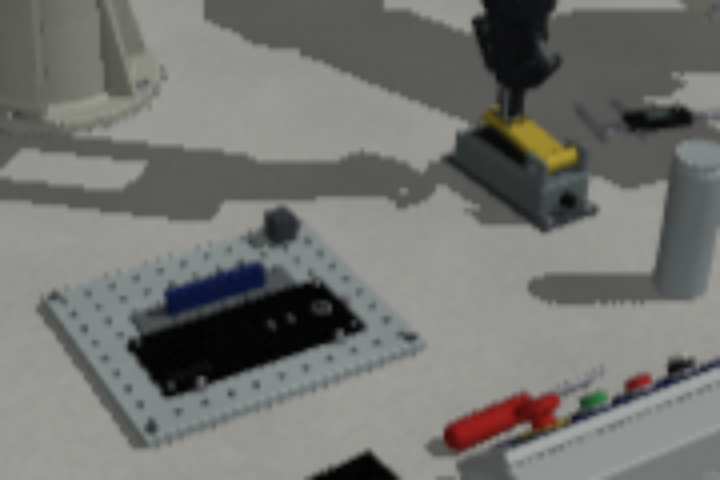

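Force and travel both put the lever near 0.09 rad. I'll go 0.5 mm further and hold.

>>> {"op": "play_rows", "data": {
  "moves": [
    [[0,0,0],[0,0,0.5],0],
    [[0,0,0],[0,0,0.5],0],
    [[0,0,0],[0,0,0.5],0],
    [[0,0,0],[0,0,0.5],0],
    [[0,0,0],[0,0,0.5],0],
    [[0,0,0],[0,0,0.5],0],
    [[0,0,0],[0,0,0.5],0],
    [[0,0,0],[0,0,0.5],0]
  ]
}}

```text
clock: 16.35
eef_pos: [436.2, 341.2, 73.4]
tcp_rot: [-3.14, 0.001, 1.572]
contact_force: [-3.4, -0.2, 6.8]
opening: 0.001
```

Run:
```python
from h import *
F=[]
for n in ("side","scene","side"):
    s=r.sense(); f=r.grab_frame(n); F.append(s["contact_force"])
    for k,z in (("panel",18),("straightedge",17),("enable_lever",75)):
        for d in r.silhouettes(f,k)[:1]: print(n,k,round(d["conf"],2),[np.round(x,1) for x in rect(f,d["mask"],z)])
print(s["clock"],s["eef_pos"].round(2),np.mean(F,0).round(2))
c=cv2.resize(f["color"][220:330,210:350],None,fx=5,fy=5); cv2.imwrite("pics/l2.png",c[:,:,::-1])
```

```text
side panel 0.56 [array([565.8, -34.5]), array([213.2,  97.7]), np.float64(89.7)]
side straightedge 0.91 [array([507., -34.]), array([165.8,  49.6]), np.float64(89.9)]
side enable_lever 0.63 [array([451.2, 354.3]), array([108.6,  43. ]), np.float64(5.1)]
scene panel 0.76 [array([573.3, -40.8]), array([194.1,  97. ]), np.float64(89.9)]
scene straightedge 0.56 [array([494.6, -40.4]), array([ 52.8, 158.6]), np.float64(0.9)]
scene enable_lever 0.74 [array([ 494.2, -600. ]), array([ 53. , 111.7]), np.float64(83.5)]
side panel 0.62 [array([569.5, -32.1]), array([ 90. , 206.7]), np.float64(2.5)]
side straightedge 0.64 [array([508.5, -31.7]), array([ 51.4, 170.2]), np.float64(0.5)]
side enable_lever 0.85 [array([452.6, 353.7]), array([105. ,  42.7]), np.float64(3.8)]
16.75 [436.16 341.21  73.43] [-3.1  -0.43  6.81]
```

View pics/l2.png

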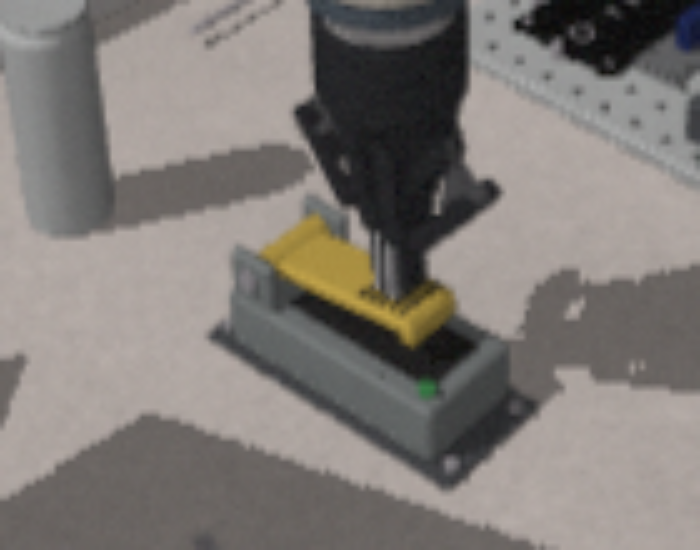

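Run:
```python
from rig import r
print(r.sign_off()); s=r.sense(); print(s["clock"],s["eef_pos"].round(2),s["contact_force"].round(1))
```

```text
the job is handed in; nothing more can be done
None
the job is handed in; nothing more can be done
```

The straightedge is flush against the panel and released, and I handed the job in at about 16.8 s with the shut fingertips holding the lever near half way. The sign-off gave no verdict.

- **Straightedge:** I gripped it by the rail, set it down about 5 mm short of the panel and slid it in until the contact force reached about 4.6 N. After release, the wrist camera put its centre about 17.5 mm from the panel edge and within 1 mm of the edge's middle along its length. It was 0.09° off parallel.
- **Panel:** it measured about 0.5 mm from its starting position.
- **Lever:** the tip moved down about 8 mm after first contact, and the upward force was about 6.8 N (about 7 N is expected half way). Travel and force together suggest 0.08–0.10 rad. Sideways friction of about 3 N makes the force-based figure the lower of the two.
- **Not confirmed:**
    - No camera view showed the aiming light, and I could not read the lever angle directly.
    - I did not re-measure the other objects at the end. Nothing was felt touching them, and those in the final views looked undisturbed.
- **Disagreements:** one network reading placed the lever at (494,-600), which is plainly wrong. The scene camera put the straightedge's centre at x≈495, because the tall rail skews its outline. I relied on the wrist camera for it instead; the side camera's 507–508.5 agreed.

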